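# Take the pile of finished prints apart and kit them on their pads

## Robot

A 6-joint arm with a two-finger parallel gripper is mounted at the origin on the work surface. World frame = base frame: x ahead of the robot, y to its left, z up, the work surface at z = 0. Lengths are in m, angles in rad, forces in N, time in s.
With the tool pointing down it reaches from about 0.375 to 0.9 m from the base axis. Payload 3.1 kg.
Tool frame: the origin (TCP) lies at the very end of the fingers, on their centre line; the grasp point (between the pads) lies 19 mm behind it (manip.pinch_z is the distance from the TCP to the grasp point, in m); z points along the fingers, y is the line along which they close (so a half turn about z gives the same grasp; the last joint's range is limited). The gripper opens to 85 mm and grips with 20 to 120 N. Pads are 22 mm wide; open, the fingers measure 114 mm over their backs; the gripper's body (76 mm by 85 mm) begins 54 mm behind the grasp point. The pads swing forward as they close: fully open they stand 13 mm farther back than shut.
Start: joints at [-0.178, 0.527, 1.433, -0, 1.181, -0.178], TCP at [0.625, 0, 0.231] pointing down, gripper open.
Joint ranges: [-3.08, 3.08], [-0.75, 2.2], [0.22, 2.44], [-1.43, 4.57], [0, 2.65], [-2.85, 2.85]. Speed limits (rad/s): [2.79, 2.79, 3.14, 3.14, 3.14, 3.14].

## Interface

Orientations are given as a unit quaternion [x, y, z, w].
In Python, from station import manip gives the robot as it stands.
- The arm moves only by the tool servo_tool, never from a script. Its argument "commands" is one flat list of numbers, 7 for each row, row after row: the shift along the tool's x, y, z each as a share of 500 mm, from -1 to 1, then the turn, a rotation vector about the tool's x, y, z each as a share of 360 degrees, from -1 to 1, then the opening, from -1 (shut) to 1 (fully open). In form: [dx, dy, dz, rx, ry, rz, claw, dx, dy, dz, rx, ry, rz, claw, ...]. A call has 1 to 12 rows; each row shifts and turns the commanded pose from where the row before left it, along the tool's axes as they then stand; what a row does not reach is not made up. A row lasts 1/12 s, in which the tool goes at most 41.7 mm and 7.16 degrees, less where a joint would pass 70% of its speed; a pose out of reach is approached as far as the arm can. A call with a number of a shift or a turn outside -1 to 1 is refused whole. A call with a gripper value outside its range is refused whole. The fingers move at their own pace and stop on an object; "force" is the grip in N (left out, the last holds). Time passes only in rows, so rows that do not move let the fingers close. It gives the time, the measured TCP pose, the force, the opening and the grip force at its end, in the units of the state.
- manip.sense(): the state, without advancing time (a new reading comes with each control period).
- manip.snapshot(name): name is "scene" or "side" or "wrist"; returns a dict with "img" (400x640x3 uint8, red, green, blue), "mtx" (3x3 intrinsics, pixels), "world_to_cam" (4x4, takes a point from world to camera coordinates). Camera axes: x right, y up, looking along -z (the intrinsics and any distortion apply to the point x, -y, -z); pixel columns grow to the right and rows downward; lengths in m; the calibration is good to about 2 mm. The wrist camera is an equidistant fisheye: a pixel r from the principal point sees the ray r / f radians off the axis. A picture is of the moment at which its call begins. There is no depth.
- manip.sign_off(): hands the job in; it is judged then, once.
Trained networks look in a picture, given as the dict that the camera call returned (one of the last four; its "shot" number tells which), for a name from the list of things; names that differ only in an ending like _2 or _b are one class to them, and where a whole thing is asked for, a point or a joint stands for the part that bears it (a point fixed in the world has none). Each returns a list of dicts, best first, with "conf" (0 to 1); they miss things now and then, are a little off and sometimes report something else, mostly with a low value. They report only what shows in the picture. A call takes as long as a camera call. They do not tell look-alikes from the thing itself.
- manip.look_for(picture, query): "box" ([left, top, width, height] in pixels, round what is visible of it).
- manip.silhouettes(picture, query): "pixels" (400x640 bool, what is visible of it) and "box" ([left, top, width, height] in pixels, round what is visible of it).
The state is a dict: "t": time; "q": joint angles; "qd": joint speeds; "tau": joint torques, N m; "tcp_pos": TCP position; "tool_rot": TCP orientation; "force": force on the tool from outside, world axes, zero at the start; "ft_torque": the same for the moment, N m; "finger_gap": opening from 0.0 (shut) to 1.0 (fully open); "gripper_force": force on a finger pad.
Only numpy, scipy, OpenCV 4.12 (cv2) and the standard library are available. Lean on these libraries where they do the work, as an engineer would, in place of code of your own. Each camera call takes 0.05 s, during which the arm holds its last target. There are 200 camera calls.

## Task

Three finished prints are piled up and a fourth lies by itself: a toothed rack, a dumbbell-shaped link, a round gear and a small square bearing block. Take the pile apart and set each print down flat on the dark pad of its own shape, centred on it and, for the rack and the link, lying along it (either way round). Set the prints down rather than dropping them, tip none over, and do not knock over the glue bottle or the jar.

Things in the scene. Friction and masses are not known exactly. Their poses are not given: they have to be found in the camera images.
- rack: Straight toothed rack, off-white printed plastic, 150 (along its x) x 32 (y) x 20 mm high, teeth on its +y side. Lies on a thin dark build sheet 2 mm thick, either alone or as the lowest of the pile (the gear on it, the block on the gear). Origin: centre of its underside, z up.
- link: Dumbbell-shaped link, off-white printed plastic, 110 mm long (x), 20 mm high: two round ends of 42 mm diameter, centred 34 mm either side of the origin along x, joined by a straight waist 26 mm wide (y); between the ends the waist's sides are straight for 35 mm, so fingers up to that width can grip it across the middle. Lies on a 2 mm build sheet, alone or as the lowest of the pile, like the rack. Origin: centre of its underside, z up.
- gear: Round spur gear, off-white printed plastic, 64 mm diameter over the teeth, 59 mm at the solid body a gripper closes on, 20 mm thick, ring of eight dark holes. Lies flat on the lowest print of the pile, its underside 22 mm above the bench. Origin: centre of its underside, z up.
- block: Square bearing block, off-white printed plastic, 32 x 32 mm (sides along its x and y), 26 mm high, steel bearing in the top. Stands on the middle of the gear as the top of the pile, its underside 42 mm above the bench. Origin: centre of its underside, z up.
- rack_pad: Place for the rack: long rectangular pad, 174 (along its x) x 56 mm. Dark rubber, 4 mm thick, fixed flat on the bench (its top 4 mm above it), with the silhouette of its print in mid-grey. Origin: centre of its underside; z up.
- link_pad: Place for the link: dumbbell-shaped pad, 134 mm long (along its x), 66 mm wide at the ends, 50 mm at the waist. Dark rubber, 4 mm thick, fixed flat on the bench (its top 4 mm above it), with the silhouette of its print in mid-grey. Origin: centre of its underside; z up.
- gear_pad: Place for the gear: round pad, 86 mm diameter. Dark rubber, 4 mm thick, fixed flat on the bench (its top 4 mm above it), with the silhouette of its print in mid-grey. Origin: centre of its underside; z up.
- block_pad: Place for the block: square pad, 56 x 56 mm; the block may stand on it at any yaw. Dark rubber, 4 mm thick, fixed flat on the bench (its top 4 mm above it), with the silhouette of its print in mid-grey. Origin: centre of its underside; z up.
- glue: Glue bottle with a red cap, upright and loose, 32 mm diameter, 80 mm high; a bystander. Origin: centre of its underside, z up.
- jar: Clear screw jar with a steel lid, upright and loose, 48 mm diameter, 55 mm high; a bystander. Origin: centre of its underside, z up.
There are look-alikes about, which are no part of the job. What is shaped like the rack_pad but yellow is not meant.

How it is judged:
By the outcome, as a careful person would: the job done as asked, in the order asked, and still so for the second after the job is handed in, with the robot touching nothing.
It also fails if it takes over 109 s, if anything falls off the work surface, if the arm or the gripper's body presses on something with over 40 N, if the wrist force passes 120 N, or if a joint passes its speed limit or range.

## Working session

There is one attempt and no reset: what is moved stays moved. The work goes in short steps, Python scripts to look and compute and a tool call to move; the robot and the scene stay as the last step left them, time stands still between calls to the robot, and variables do not carry over. Pictures are saved under pics/ and viewed, at most 14 in all, crops included, and the job is handed in when it is done.

Besides the shell and the picture viewer there is one more tool, called after "Emit:" as a command line: name --argument value ..., lists and objects as JSON in quotes. servo_tool: Moves the arm, as the interface text tells. Its arguments: {"type":"object","properties":{"commands":{"type":"array"},"force":{"type":"number"}},"required":["commands"]}

```bash
ls; mkdir -p pics; cat > h.py <<'E'
import numpy as np, cv2
from station import manip
def save(p,name): cv2.imwrite('pics/'+name,cv2.cvtColor(p['img'],cv2.COLOR_RGB2BGR))
E
python3 - <<'E'
from h import *
s=manip.sense(); print({k:np.round(v,3) for k,v in s.items()})
a=manip.snapshot('scene'); save(a,'scene0.png')
b=manip.snapshot('side'); save(b,'side0.png')
print(a['mtx'],a['world_to_cam'],b['world_to_cam'],a.keys())
for p in(a,b):
  for q in 'rack link gear block rack_pad link_pad gear_pad block_pad glue jar'.split():
    print(p['shot'],q,[(np.round(d['box']).tolist(),round(d['conf'],2)) for d in manip.look_for(p,q)][:3])
E
```

```text
pics
{'t': np.float64(0.0), 'q': array([-0.179,  0.528,  1.434,  0.   ,  1.181, -0.179]), 'qd': array([-0.001,  0.002, -0.   , -0.001, -0.001,  0.001]), 'tau': array([ 0.0000e+00, -4.4234e+01, -1.7802e+01, -0.0000e+00,  8.0000e-03,
        0.0000e+00]), 'tcp_pos': array([0.624, 0.   , 0.23 ]), 'tool_rot': array([ 0.707,  0.707, -0.001, -0.001]), 'force': array([-0.44 ,  0.344,  0.467]), 'ft_torque': array([-0.033,  0.028,  0.004]), 'gripper_force': np.float64(0.0), 'finger_gap': np.float64(0.999)}
[[512.86698242   0.         321.58252998]
 [  0.         512.86698242 201.32433083]
 [  0.           0.           1.        ]] [[-0.8263718   0.5631176  -0.00286821  0.3616828 ]
 [-0.43414763 -0.6338487   0.64011848  0.16630606]
 [ 0.35864396  0.53022108  0.76827086 -1.66152567]
 [ 0.          0.          0.          1.        ]] [[ 0.88616382 -0.463334    0.00594063 -0.38198815]
 [ 0.24027607  0.4704341   0.84909314 -0.13678803]
 [-0.3962084  -0.75100823  0.52820975 -0.6830942 ]
 [ 0.          0.          0.          1.        ]] dict_keys(['img', 'mtx', 'world_to_cam', 'shot'])
1 rack [([
[... 524 characters left out ...]
 14.0, 23.0], 0.49)]
1 jar [([296.0, 208.0, 14.0, 26.0], 0.75), ([363.0, 295.0, 28.0, 26.0], 0.32)]
2 rack [([266.0, 164.0, 61.0, 23.0], 0.84)]
2 link [([400.0, 293.0, 64.0, 40.0], 0.69)]
2 gear [([415.0, 288.0, 40.0, 36.0], 0.61), ([413.0, 200.0, 42.0, 21.0], 0.39)]
2 block [([423.0, 281.0, 32.0, 27.0], 0.74)]
2 rack_pad [([216.0, 314.0, 125.0, 86.0], 0.9), ([203.0, 154.0, 62.0, 19.0], 0.77), ([334.0, 232.0, 82.0, 50.0], 0.56)]
2 link_pad [([356.0, 166.0, 47.0, 19.0], 0.72), ([277.0, 147.0, 20.0, 9.0], 0.32)]
2 gear_pad [([417.0, 202.0, 35.0, 17.0], 0.9)]
2 block_pad []
2 glue [([311.0, 183.0, 14.0, 36.0], 0.61), ([423.0, 279.0, 31.0, 30.0], 0.16)]
2 jar [([339.0, 179.0, 21.0, 27.0], 0.71)]
```

```bash
python3 - <<'E'
import cv2
a=cv2.imread('pics/scene0.png'); b=cv2.imread('pics/side0.png')
cv2.imwrite('pics/scene0c.png',cv2.resize(a[90:340,190:500],None,fx=2.4,fy=2.4,interpolation=cv2.INTER_CUBIC)[:600,:744])
cv2.imwrite('pics/side0c.png',cv2.resize(b[130:400,170:530],None,fx=2.2,fy=2.2,interpolation=cv2.INTER_CUBIC))
E
```

```text
(no output)
```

View pics/scene0c.png

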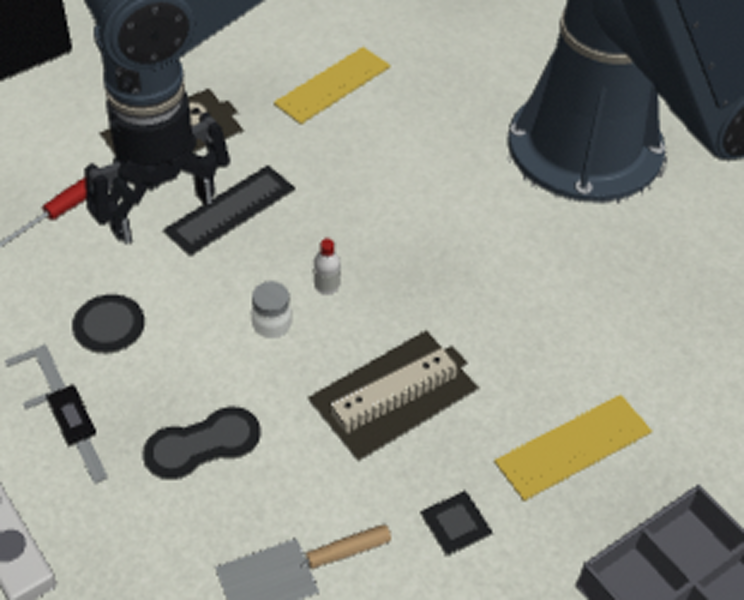

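View pics/side0c.png

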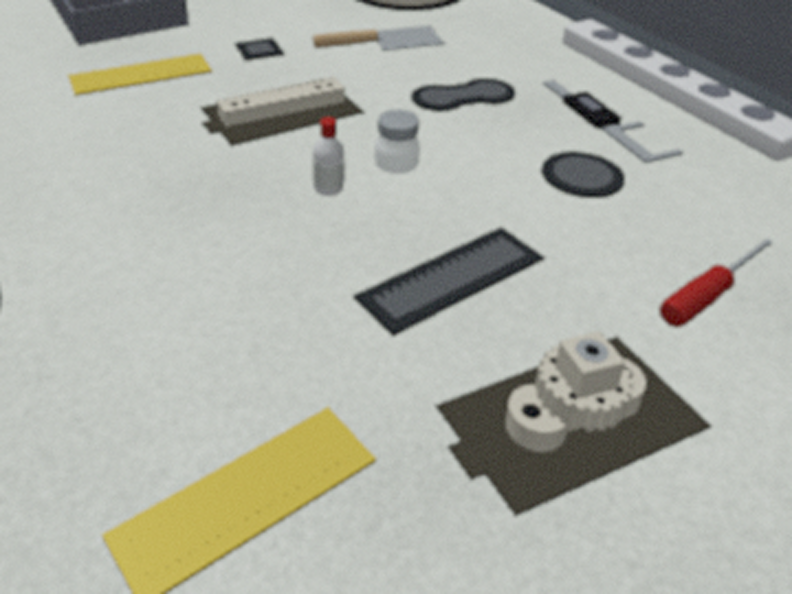

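The pile in the side crop, around (580,380), is link, gear and block. The rack lies alone on its sheet at (282,100) in the side crop and (395,390) in the scene crop.

There are three rack_pad candidates in the side crop:
- A dark pad with a grey toothed silhouette at (450,280), which is (230,208) in the scene crop.
- A yellow pad at (240,500).
- A yellow pad at (140,75).

The dark one is meant, since yellow is excluded by the task. Next I measure poses by fitting prism silhouettes.

```bash
cat >> h.py <<'E'
from scipy.optimize import minimize
def circ(cx,r,n=40):
    a=np.linspace(0,2*np.pi,n,endpoint=False); return np.c_[cx+r*np.cos(a),r*np.sin(a)]
def rect(a,b): return np.array([[-a,-b],[a,-b],[a,b],[-a,b]])/2
M={'rack':([rect(.15,.032)],.02),'link':([circ(-.034,.021),circ(.034,.021),rect(.068,.026)],.02),
 'gear':([circ(0,.0315)],.02),'block':([rect(.032,.032)],.026),
 'rack_pad':([rect(.174,.056)],.004),'link_pad':([circ(-.034,.033),circ(.034,.033),rect(.068,.05)],.004),
 'gear_pad':([circ(0,.043)],.004),'block_pad':([rect(.056,.056)],.004),'glue':([circ(0,.016)],.07),'jar':([circ(0,.024)],.055)}
def project(p,X):
    T=p['world_to_cam']; c=X@T[:3,:3].T+T[:3,3]; v=np.c_[c[:,0],-c[:,1],-c[:,2]]; K=p['mtx']
    if p.get('fish'):
        r=np.hypot(v[:,0],v[:,1])+1e-12; th=np.arctan2(r,v[:,2]); d=v[:,:2]/r[:,None]*th[:,None]
    else: d=v[:,:2]/v[:,2:]
    return d*[K[0,0],K[1,1]]+K[:2,2]
def ray(p,uv,z):
    K=p['mtx']; d=(np.array(uv,float)-K[:2,2])/[K[0,0],K[1,1]]
    if p.get('fish'):
        th=np.hypot(*d)+1e-12; v=np.array([*(d/th*np.sin(th)),np.cos(th)])
    else: v=np.array([*d,1])
    T=p['world_to_cam']; R=T[:3,:3]; o=-R.T@T[:3,3]; w=R.T@(v*[1,-1,-1]); return (o+w*(z-o[2])/w[2])[:2]
S=3
def render(p,name,x,z0):
    polys,h=M[name]; c,s=np.cos(x[2]),np.sin(x[2]); m=np.zeros((400*S,640*S),np.uint8)
    for q in polys:
        w=q@np.array([[c,s],[-s,c]])+x[:2]
        X=np.r_[np.c_[w,0*w[:,0]+z0],np.c_[w,0*w[:,0]+z0+h]]
        u=(project(p,X)+.5)*S-.5
        cv2.fillConvexPoly(m,cv2.convexHull(np.round(u*16).astype(np.int32)),1,shift=4)
    return m
def fit(views,name,z0,yaws):
    big=[cv2.resize(m.astype(np.uint8)*255,(640*S,400*S),interpolation=cv2.INTER_LINEAR)>127 for _,m in views]
    p,m=views[0]; ys,xs=np.nonzero(m); c=ray(p,[xs.mean(),ys.mean()],z0+M[name][1]/2)
    def cost(x):
        t=0
        for (p,_),B in zip(views,big):
            r=render(p,name,x,z0)>0; t+=1-(r&B).sum()/max((r|B).sum(),1)
        return t/len(views)
    best=min((minimize(cost,[*c,y],method='Nelder-Mead',options=dict(initial_simplex=[[c[0],c[1],y],[c[0]+.01,c[1],y],[c[0],c[1]+.01,y],[c[0],c[1],y+.2]],maxfev=120,xatol=2e-4,fatol=1e-4)) for y in yaws),key=lambda r:r.fun)
    return best.x,best.fun
def shot(n):
    p=manip.snapshot(n)
    if n=='wrist': p['fish']=True
    return p
def mask(p,name,near=None):
    """silhouette nearest pixel near, or the best"""
    L=manip.silhouettes(p,name)
    if near is not None: L=[d for d in L if np.hypot(*(np.array(d['box'][:2])+np.array(d['box'][2:])/2-near))<25]
    return L[0]['pixels'] if L else None
E
cat > m1.py <<'E'
from h import *
a=shot('scene'); b=shot('side'); w=shot('wrist'); save(w,'wrist0.png')
near={'rack':((354,251),(297,176)),'rack_pad':((286,177),(375,257)),'link_pad':((274,274),(380,176)),'gear_pad':((235,225),(435,210)),
'block_pad':((380,307),(288,152)),'glue':((326,201),(318,201)),'jar':((303,219),(350,193)),'gear':(None,(435,305)),'block':(None,(437,294)),'link':(None,(432,313))}
z0={'rack':.002,'link':.002,'gear':.022,'block':.042}
for n,(na,nb) in near.items():
    vs=[]
    for p,k in((a,na),(b,nb)):
        if k is None: continue
        m=mask(p,n,k)
        if m is not None and m.sum()>40: vs.append((p,m))
    ya=[0] if M[n][0][0].shape[0]==40 and len(M[n][0])==1 else [0,.5,1] if 'block' in n else [0,.5,1,1.5,2,2.6]
    for v in ([vs] if len(vs)<2 else [vs,vs[:1],vs[1:]]):
        if v: x,f=fit(v,n,z0.get(n,0),ya); print(n,len(v),v[0][0]['shot'],np.round(x,4),round(f,3))
    if not vs: print(n,'none')
E
python3 m1.py
```

```text
rack 2 3 [ 0.4539  0.1806 -0.0486] 0.051
rack 1 3 [ 0.4547  0.1803 -0.0515] 0.046
rack 1 4 [ 0.4536  0.1815 -0.037 ] 0.045
rack_pad 2 3 [ 0.4582 -0.1692  0.1257] 0.05
rack_pad 1 3 [ 0.4583 -0.1685  0.1167] 0.068
rack_pad 1 4 [ 0.4574 -0.1696  0.1259] 0.022
link_pad 2 3 [0.6678 0.1119 2.9154] 0.054
link_pad 1 3 [ 0.6678  0.1118 -0.2289] 0.03
link_pad 1 4 [ 0.6683  0.1115 -0.182 ] 0.071
gear_pad 1 3 [ 0.6752 -0.0947  0.2401] 0.043
block_pad 2 3 [ 0.4972  0.3481 -0.1453] 0.121
block_pad 1 3 [0.4976 0.3484 1.4094] 0.077
block_pad 1 4 [0.4963 0.3478 1.399 ] 0.151
glue 2 3 [0.4272 0.0066 0.0819] 0.215
glue 1 3 [0.426  0.0046 0.1874] 0.17
glue 1 4 [ 0.4283  0.01   -0.2397] 0.245
jar 2 3 [0.5119 0.0132 0.1318] 0.154
jar 1 3 [0.5127 0.0155 0.1286] 0.162
jar 1 4 [ 0.5147  0.0178 -0.0136] 0.14
gear 1 4 [ 0.451  -0.3386 -0.3805] 0.452
block 1 4 [ 0.449  -0.3401 -0.2674] 0.092
link 1 4 [ 0.4512 -0.3357  3.1   ] 0.568
```

Emit:
servo_tool --commands '[-0.068, -0.035, 0, 0, 0, 0, 1, -0.068, -0.035, 0, 0, 0, 0, 1, -0.068, -0.035, 0, 0, 0, 0, 1, -0.068, -0.035, 0, 0, 0, 0, 1, -0.068, -0.035, 0, 0, 0, 0, 1, -0.068, -0.035, 0, 0, 0, 0, 1, -0.068, -0.035, 0, 0, 0, 0, 1, -0.068, -0.035, 0, 0, 0, 0, 1, -0.068, -0.035, 0, 0, 0, 0, 1, -0.068, -0.035, 0, 0, 0, 0, 1, 0, 0, 0, 0, 0, 0, 1]' --force 40

```text
t: 3.02
tcp_pos: [0.4476, -0.3468, 0.2317]
tool_rot: [0.709, 0.705, -0.002, 0.002]
force: [-0.1, 0.0, 0.1]
finger_gap: 1.0
gripper_force: 0.0
```

```bash
cat > m2.py <<'E'
from h import *
w=shot('wrist'); save(w,'wrist1.png'); print(w['mtx'],np.round(w['world_to_cam'],3))
s=manip.sense(); print(s['tcp_pos'],s['tool_rot'],s['t'])
for n,x in dict(block=(.449,-.340,.042),rack_pad=(.458,-.169,0)).items(): print(n,project(w,np.array([x])))
b=shot('side'); save(b,'side1.png')
for n,z in (('block',.042),('gear',.022),('link',.002),('rack_pad',0)):
    for d in manip.silhouettes(w,n)[:2]:
        x,f=fit([(w,d['pixels'])],n,z,[0,.5,1,1.5,2,2.6]); print(n,d['box'],round(d['conf'],2),np.round(x,4),round(f,3))
E
python3 m2.py; python3 -c "
import cv2,numpy as np
w=cv2.imread('pics/wrist1.png'); b=cv2.imread('pics/side0.png')[220:300,320:440]
cv2.imwrite('pics/c1.png',w); cv2.imwrite('pics/c2.png',cv2.resize(b,None,fx=5,fy=5,interpolation=cv2.INTER_CUBIC))"
```

```text
[[309.70691629   0.         319.97614544]
 [  0.         309.70691629 200.98927847]
 [  0.           0.           1.        ]] [[ 1.    -0.005 -0.    -0.449]
 [ 0.005  0.946 -0.323  0.369]
 [ 0.002  0.323  0.946 -0.269]
 [ 0.     0.     0.     1.   ]]
[ 0.44859388 -0.34360776  0.23142582] [ 7.09129817e-01  7.05077519e-01 -3.07727176e-04  7.07471746e-04] 3.0667
block [[321.20778257 168.22933787]]
rack_pad [[328.06989555  21.41434229]]
block [305.1, 153.4, 34.2, 38.4] 0.78 [ 0.4492 -0.3421  2.9435] 0.087
gear [292.4, 139.5, 61.3, 55.4] 0.6 [ 0.4509 -0.3389  2.6845] 0.445
link [277.5, 142.0, 95.3, 39.8] 0.91 [ 0.4509 -0.3361 -0.046 ] 0.552
rack_pad [91.7, 97.6, 113.7, 64.7] 0.7 [ 0.2111 -0.2917  3.2882] 0.033
rack_pad [251.7, 1.3, 148.7, 55.1] 0.57 [ 0.4569 -0.1676  0.1397] 0.04
```

View pics/c1.png

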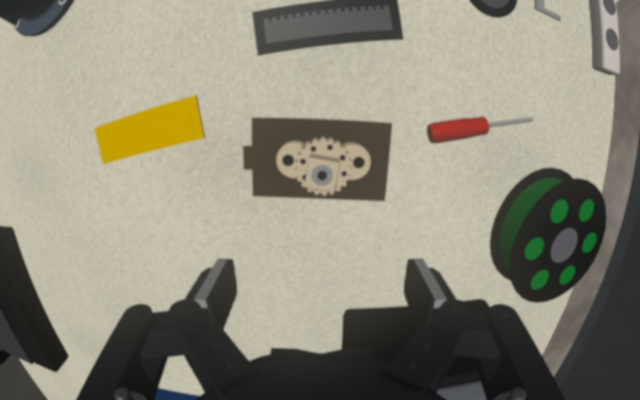

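View pics/c2.png

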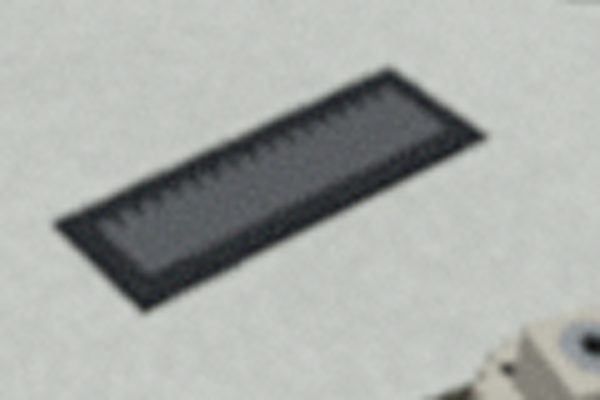

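The wrist view shows the pile with the block at (322,172), the gear centred on the link's middle, and the link ends at (288,160) and (359,161). The crop confirms the dark rack pad with a toothed grey silhouette, teeth on its upper (+y) side. I go for the block first.

Emit:
servo_tool --commands '[0, 0, 0.05, 0, 0, 0.0175, 1, 0, 0, 0.07, 0, 0, 0.0175, 1, 0, 0, 0.07, 0, 0, 0, 1, 0, 0, 0.07, 0, 0, 0, 1, 0, 0, 0.04, 0, 0, 0, 1, 0, 0, 0, 0, 0, 0, 1, 0, 0, 0, 0, 0, 0, 1]'

```text
t: 3.9
tcp_pos: [0.4502, -0.3384, 0.0806]
tool_rot: [0.78, 0.626, -0.0, -0.001]
force: [-0.1, -0.3, 1.0]
finger_gap: 0.999
gripper_force: 0.0
```

```bash
cat > m3.py <<'E'
from h import *
import sys
from scipy.spatial.transform import Rotation as R
def rel(x,y,z,yaw=None,per=np.pi):
    """shares to reach world point x,y,z in the current tool axes; turn bringing tool y to world yaw"""
    s=manip.sense(); r=R.from_quat(s['tool_rot']); m=r.as_matrix()
    d=m.T@(np.array([x,y,z])-s['tcp_pos'])/.5
    o=''
    if yaw is not None:
        ty=np.arctan2(m[1,1],m[0,1]); e=-(yaw-ty); e=(e+per/2)%per-per/2; o='rz share %.4f toolyaw %.3f'%(e/2/np.pi,ty)
    print('t %.2f tcp'%s['t'],np.round(s['tcp_pos'],4),'rel',np.round(d,4),o,'tilt',np.round(m[:,2],4),'q6 %.2f'%s['q'][5],'F',np.round(s['force'],1),'gap %.3f'%s['finger_gap'])
if __name__=='__main__': rel(*[float(v) for v in sys.argv[1:]])
E
python3 m3.py .449 -.3415 .046 -.22 1.5708
```

```text
t 3.90 tcp [ 0.4502 -0.3384  0.0806] rel [-0.0067 -0.001   0.0692] rz share 0.0003 toolyaw -0.218 tilt [-0.0017  0.002  -1.    ] q6 -0.63 F [-0.1 -0.3  1. ] gap 0.999
```

Emit:
servo_tool --commands '[-0.005, -0.001, 0.04, 0, 0, 0, 1, 0, 0, 0.029, 0, 0, 0, 1, 0, 0, 0, 0, 0, 0, -1, 0, 0, 0, 0, 0, 0, -1, 0, 0, 0, 0, 0, 0, -1, 0, 0, 0, 0, 0, 0, -1, 0, 0, 0, 0, 0, 0, -1, 0, 0, 0, 0, 0, 0, -1, 0, 0, 0, 0, 0, 0, -1, 0, 0, 0, 0, 0, 0, -1]' --force 40

```text
t: 4.73
tcp_pos: [0.4498, -0.3432, 0.0486]
tool_rot: [0.78, 0.625, 0.0, 0.002]
force: [0.3, 0.6, 6.1]
finger_gap: 0.368
gripper_force: 40.1
```

```bash
python3 m3.py .4974 .3482 .15 
```

```text
t 4.73 tcp [ 0.4498 -0.3432  0.0486] rel [ 1.3698 -0.2081 -0.2059]  tilt [ 0.0022 -0.0024 -1.    ] q6 -0.63 F [0.3 0.6 6.1] gap 0.368
```

Emit:
servo_tool --commands '[0, 0, -0.05, 0, 0, 0, -1, 0, 0, -0.076, 0, 0, 0, -1, 0, 0, -0.08, 0, 0, 0, -1, 0.0761, -0.0116, 0, 0, 0, 0, -1, 0.0761, -0.0116, 0, 0, 0, 0, -1, 0.0761, -0.0116, 0, 0, 0, 0, -1, 0.0761, -0.0116, 0, 0, 0, 0, -1, 0.0761, -0.0116, 0, 0, 0, 0, -1, 0.0761, -0.0116, 0, 0, 0, 0, -1, 0.0761, -0.0116, 0, 0, 0, 0, -1, 0.0761, -0.0116, 0, 0, 0, 0, -1, 0.0761, -0.0116, 0, 0, 0, 0, -1]'

```text
t: 5.73
tcp_pos: [0.4727, 0.005, 0.1506]
tool_rot: [0.781, 0.625, 0.0, 0.001]
force: [1.5, -0.0, -1.0]
finger_gap: 0.364
gripper_force: 39.7
```

Emit:
servo_tool --commands '[0.0761, -0.0116, 0, 0, 0, 0, -1, 0.0761, -0.0116, 0, 0, 0, 0, -1, 0.0761, -0.0116, 0, 0, 0, 0, -1, 0.0761, -0.0116, 0, 0, 0, 0, -1, 0.0761, -0.0116, 0, 0, 0, 0, -1, 0.0761, -0.0116, 0, 0, 0, 0, -1, 0.0761, -0.0116, 0, 0, 0, 0, -1, 0.0761, -0.0116, 0, 0, 0, 0, -1, 0.0761, -0.0116, 0, 0, 0, 0, -1, 0, 0, 0, 0, 0, 0, -1, 0, 0, 0, 0, 0, 0, -1]'

```text
t: 6.65
tcp_pos: [0.4961, 0.3509, 0.1502]
tool_rot: [0.779, 0.627, 0.001, 0.0]
force: [0.2, 0.4, -0.4]
finger_gap: 0.365
gripper_force: 39.7
```

```bash
cat > m4.py <<'E'
from h import *; import m3
w=shot('wrist'); save(w,'wrist2.png')
d=manip.silhouettes(w,'block_pad')[:2]
for e in d:
    x,f=fit([(w,e['pixels'])],'block_pad',0,[0,.5,1]); print(e['box'],round(e['conf'],2),np.round(x,4),round(f,3))
b=manip.silhouettes(w,'block')
for e in b[:2]: print('block',e['box'],e['conf'])
m3.rel(.4974,.3482,.0112,-.16,np.pi/2)
E
python3 m4.py
```

```text
[289.5, 162.9, 61.0, 53.9] 0.85 [ 0.4965  0.3458 -0.1222] 0.031
[434.0, 303.4, 85.8, 38.1] 0.3 [0.7033 0.1084 0.4797] 0.327
block [282.3, 226.6, 71.3, 79.9] 0.89
t 6.80 tcp [0.496  0.3476 0.1499] rel [0.002  0.0027 0.2773] rz share -0.0097 toolyaw -0.221 tilt [-9.e-04 -8.e-04 -1.e+00] q6 0.65 F [ 0.8 -0.7 -0.2] gap 0.363
```

Emit:
servo_tool --commands '[0.001, 0.002, 0.06, 0, 0, -0.0097, -1, 0, 0, 0.07, 0, 0, 0, -1, 0, 0, 0.05, 0, 0, 0, -1, 0, 0, 0, 0, 0, 0, -1, 0, 0, 0, 0, 0, 0, -1]'

```text
t: 7.22
tcp_pos: [0.4968, 0.3472, 0.0589]
tool_rot: [0.762, 0.648, -0.002, -0.0]
force: [0.3, 0.1, -0.6]
finger_gap: 0.364
gripper_force: 39.6
```

```bash
cat > m5.py <<'E'
from h import *; import m3,sys
# held thing vs pad in one wrist picture: name, offset tcp-underside
n=sys.argv[1]; off=float(sys.argv[2]); yaws=[0,.5,1,1.5,2,2.6]
w=shot('wrist'); s=manip.sense(); save(w,'wrist_%d.png'%w['shot'])
out={}
for k,z in((n+'_pad',0),(n,s['tcp_pos'][2]-off)):
    for e in manip.silhouettes(w,k)[:1]:
        x,f=fit([(w,e['pixels'])],k,z,yaws); print(k,np.round(e['box']),round(e['conf'],2),np.round(x,4),round(f,3))
m3.rel(*[float(v) for v in sys.argv[3:]])
E
python3 m5.py block .0066 .497 .3473 .0112 -.14 1.5708
```

```text
block_pad [277. 183.  85.  62.] 0.65 [0.4963 0.3464 3.004 ] 0.377
block [284. 228.  70.  81.] 0.74 [ 0.4974  0.3485 -0.1079] 0.066
t 7.37 tcp [0.4992 0.3492 0.0619] rel [-0.0046 -0.004   0.1013] rz share -0.0032 toolyaw -0.160 tilt [ 0.0034  0.0015 -1.    ] q6 0.59 F [ 0.5 -0.4  0.6] gap 0.364
```

Emit:
servo_tool --commands '[-0.003, -0.001, 0.04, 0, 0, 0, -1, 0, 0, 0.04, 0, 0, 0, -1, 0, 0, 0.018, 0, 0, 0, -1, 0, 0, 0, 0, 0, 0, -1, 0, 0, 0, 0, 0, 0, -1]'

```text
t: 7.78
tcp_pos: [0.4976, 0.3481, 0.0119]
tool_rot: [0.761, 0.649, 0.001, 0.0]
force: [0.5, -0.4, -0.5]
finger_gap: 0.364
gripper_force: 40.0
```

Emit:
servo_tool --commands '[0, 0, 0.002, 0, 0, 0, -1, 0, 0, 0, 0, 0, 0, -1]'

```text
t: 7.95
tcp_pos: [0.4974, 0.348, 0.0107]
tool_rot: [0.761, 0.649, 0.001, 0.0]
force: [0.0, 0.1, -0.7]
finger_gap: 0.366
gripper_force: 40.0
```

Emit:
servo_tool --commands '[0, 0, 0.002, 0, 0, 0, -1, 0, 0, 0, 0, 0, 0, -1]'

```text
t: 8.12
tcp_pos: [0.4974, 0.3481, 0.0103]
tool_rot: [0.761, 0.649, 0.001, 0.0]
force: [-0.4, -0.6, 5.9]
finger_gap: 0.366
gripper_force: 40.6
```

Emit:
servo_tool --commands '[0, 0, 0.002, 0, 0, 0, -1, 0, 0, 0, 0, 0, 0, -1]'

```text
t: 8.28
tcp_pos: [0.4974, 0.348, 0.0103]
tool_rot: [0.761, 0.649, 0.001, 0.0]
force: [-2.6, -0.2, 11.7]
finger_gap: 0.365
gripper_force: 41.4
```

Emit:
servo_tool --commands '[0, 0, -0.003, 0, 0, 0, 1, 0, 0, 0, 0, 0, 0, 1, 0, 0, 0, 0, 0, 0, 1, 0, 0, 0, 0, 0, 0, 1, 0, 0, -0.04, 0, 0, 0, 1, 0, 0, -0.08, 0, 0, 0, 1, 0, 0, -0.08, 0, 0, 0, 1, 0, 0, -0.08, 0, 0, 0, 1, -0.0764, 0.0068, 0, 0, 0, 0, 1, -0.0764, 0.0068, 0, 0, 0, 0, 1, -0.0764, 0.0068, 0, 0, 0, 0, 1, -0.0764, 0.0068, 0, 0, 0, 0, 1]'

```text
t: 9.28
tcp_pos: [0.4856, 0.1936, 0.1495]
tool_rot: [0.761, 0.649, 0.0, 0.0]
force: [1.2, -0.2, 0.2]
finger_gap: 0.999
gripper_force: 0.0
```

Emit:
servo_tool --commands '[-0.0764, 0.0068, 0, 0, 0, 0, 1, -0.0764, 0.0068, 0, 0, 0, 0, 1, -0.0764, 0.0068, 0, 0, 0, 0, 1, -0.0764, 0.0068, 0, 0, 0, 0, 1, -0.0764, 0.0068, 0, 0, 0, 0, 1, -0.0764, 0.0068, 0, 0, 0, 0, 1, -0.0764, 0.0068, 0, 0, 0, 0, 1, -0.0764, 0.0068, 0, 0, 0, 0, 1, -0.0764, 0.0068, 0, 0, 0, 0, 1, -0.0764, 0.0068, 0, 0, 0, 0, 1, -0.0764, 0.0068, 0, 0, 0, 0, 1, -0.0764, 0.0068, 0, 0, 0, 0, 1]'

```text
t: 10.28
tcp_pos: [0.4531, -0.2662, 0.149]
tool_rot: [0.761, 0.649, 0.0, -0.0]
force: [0.8, 0.5, 0.9]
finger_gap: 1.001
gripper_force: 0.0
```

Emit:
servo_tool --commands '[-0.0764, 0.0068, 0, 0, 0, 0, 1, -0.0764, 0.0068, 0, 0, 0, 0, 1, 0, 0, 0, 0, 0, 0.019, 1, 0, 0, 0, 0, 0, 0.019, 1, 0, 0, 0, 0, 0, 0.019, 1, 0, 0, 0, 0, 0, 0.019, 1, 0, 0, 0, 0, 0, 0.019, 1, 0, 0, 0, 0, 0, 0.019, 1, 0, 0, 0, 0, 0, 0.019, 1, 0, 0, 0, 0, 0, 0.019, 1, 0, 0, 0, 0, 0, 0.019, 1, 0, 0, 0, 0, 0, 0.019, 1]'

```text
t: 11.28
tcp_pos: [0.4482, -0.3407, 0.1489]
tool_rot: [0.994, 0.106, -0.0, -0.0]
force: [0.4, -0.5, 0.1]
finger_gap: 0.997
gripper_force: 0.0
```

Emit:
servo_tool --commands '[0, 0, 0, 0, 0, 0.019, 1, 0, 0, 0, 0, 0, 0.019, 1, 0, 0, 0, 0, 0, 0, 1, 0, 0, 0, 0, 0, 0, 1]'

```text
t: 11.62
tcp_pos: [0.4483, -0.3407, 0.149]
tool_rot: [1.0, -0.009, -0.0, -0.0]
force: [-1.0, 1.0, 1.0]
finger_gap: 1.0
gripper_force: 0.0
```

```bash
cat > m6.py <<'E'
from h import *; import m3,sys
w=shot('wrist'); save(w,'wrist_%d.png'%w['shot'])
for k,z in(('gear',.022),('link',.002)):
    for e in manip.silhouettes(w,k)[:1]:
        x,f=fit([(w,e['pixels'])],k,z,[0,.5,-.5]); print(k,np.round(e['box']),round(e['conf'],2),np.round(x,4),round(f,3))
m3.rel(.449,-.34,.012,-1.6)
# check block placement from scene
a=shot('scene'); save(a,'scene_%d.png'%a['shot']); m=mask(a,'block',(380,303))
if m is not None: print('block',fit([(a,m)],'block',.004,[0,.5,1]))
E
python3 m6.py
```

```text
gear [282. 154.  73.  77.] 0.68 [ 0.4512 -0.3393 -0.4307] 0.037
link [293. 128.  52. 118.] 0.73 [ 0.451  -0.3366 -0.0375] 0.589
t 11.77 tcp [ 0.4484 -0.3408  0.1492] rel [ 0.0013 -0.0016  0.2743] rz share 0.0016 toolyaw -1.590 tilt [-2.e-04  2.e-04 -1.e+00] q6 0.74 F [ 0.1 -0.   0.5] gap 1.001
block (array([ 0.49913195,  0.35165218, -0.28765654]), np.float64(0.1489841986455982))
```

Emit:
servo_tool --commands '[0.0056, -0.003, 0.06, 0, 0, 0, 1, 0, 0, 0.08, 0, 0, 0, 1, 0, 0, 0.08, 0, 0, 0, 1, 0, 0, 0.055, 0, 0, 0, 1, 0, 0, 0, 0, 0, 0, 1, 0, 0, 0, 0, 0, 0, -1, 0, 0, 0, 0, 0, 0, -1, 0, 0, 0, 0, 0, 0, -1, 0, 0, 0, 0, 0, 0, -1, 0, 0, 0, 0, 0, 0, -1]' --force 40

```text
t: 12.7
tcp_pos: [0.4523, -0.3405, 0.0139]
tool_rot: [1.0, -0.01, 0.001, 0.002]
force: [0.2, 0.4, 5.5]
finger_gap: 0.673
gripper_force: 43.2
```

```bash
python3 m3.py .6755 -.0945 .11; python3 -c "
import cv2
a=cv2.imread('pics/scene_%d.png'%max(int(f[6:-4]) for f in __import__('os').listdir('pics') if f.startswith('scene_')))
cv2.imwrite('pics/c3.png',cv2.resize(a[270:340,340:420],None,fx=6,fy=6,interpolation=cv2.INTER_CUBIC))"
```

```text
t 12.70 tcp [ 0.4523 -0.3405  0.0139] rel [ 0.4368 -0.5006 -0.1925]  tilt [ 0.0028 -0.0031 -1.    ] q6 0.75 F [0.2 0.4 5.5] gap 0.673
```

View pics/c3.png

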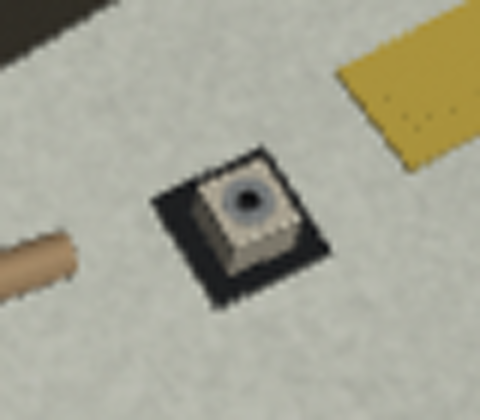

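```bash
cat > m7.py <<'E'
from h import *; import sys
a=shot('scene'); g=a['img'].astype(int); x0,y0,x1,y1=362,292,397,324
sub=np.zeros((400,640),bool); sub[y0:y1,x0:x1]=1
dark=(g.sum(2)<240)&sub
n,l,st,_=cv2.connectedComponentsWithStats(dark.astype(np.uint8)); dark=l==1+np.argmax(st[1:,4])
c=np.argwhere(dark)[:,::-1].astype(np.int32); hull=np.zeros((400,640),np.uint8); cv2.fillConvexPoly(hull,cv2.convexHull(c),1)
pad=hull>0
core=cv2.erode(hull,np.ones((3,3)))>0
blk=(core&(g.sum(2)>240)).astype(np.uint8); blk=cv2.morphologyEx(blk,cv2.MORPH_OPEN,np.ones((2,2)))
h=np.zeros((400,640),np.uint8); cv2.fillConvexPoly(h,cv2.convexHull(np.argwhere(blk)[:,::-1].astype(np.int32)),1)
print(pad.sum(),h.sum()); xp,f=fit([(a,pad)],'block_pad',0,[0,-.2]); xb,fb=fit([(a,h>0)],'block',.004,[0,-.2,-.4]); print(xp,f,xb,fb,(xb-xp)[:2])
E
python3 m7.py
```

```text
460 213
[ 0.49700134  0.34725028 -0.11342418] 0.04313543599257885 [ 0.49645426  0.35421295 -0.25896599] 0.14215024741340532 [-0.00054708  0.00696266]
```

Placing the gear at this depth would bring the fingertips into the pad, so I regrip it 11 mm higher. I will recheck the block later with the wrist camera.

Emit:
servo_tool --commands '[0, 0, 0, 0, 0, 0, 1, 0, 0, 0, 0, 0, 0, 1, 0, 0, -0.012, 0, 0, 0, 1, 0, 0, -0.01, 0, 0, 0, 1, 0, 0, 0, 0, 0, 0, -1, 0, 0, 0, 0, 0, 0, -1, 0, 0, 0, 0, 0, 0, -1, 0, 0, 0, 0, 0, 0, -1, 0, 0, 0, 0, 0, 0, -1]' --force 40

```text
t: 13.5
tcp_pos: [0.4514, -0.3396, 0.0235]
tool_rot: [1.0, -0.01, 0.0, 0.0]
force: [-0.6, 0.1, 6.2]
finger_gap: 0.674
gripper_force: 41.7
```

```bash
python3 m3.py .6755 -.0945 .11
```

```text
t 13.50 tcp [ 0.4514 -0.3396  0.0235] rel [ 0.4381 -0.4993 -0.1731]  tilt [ 4.e-04 -5.e-04 -1.e+00] q6 0.75 F [-0.6  0.1  6.2] gap 0.674
```

Emit:
servo_tool --commands '[0, 0, -0.04, 0, 0, 0, -1, 0, 0, -0.06, 0, 0, 0, -1, 0, 0, -0.073, 0, 0, 0, -1, 0.0487, -0.0555, 0, 0, 0, 0, -1, 0.0487, -0.0555, 0, 0, 0, 0, -1, 0.0487, -0.0555, 0, 0, 0, 0, -1, 0.0487, -0.0555, 0, 0, 0, 0, -1, 0.0487, -0.0555, 0, 0, 0, 0, -1, 0.0487, -0.0555, 0, 0, 0, 0, -1, 0.0487, -0.0555, 0, 0, 0, 0, -1, 0.0487, -0.0555, 0, 0, 0, 0, -1, 0.0487, -0.0555, 0, 0, 0, 0, -1]'

```text
t: 14.5
tcp_pos: [0.676, -0.0925, 0.1087]
tool_rot: [1.0, -0.01, -0.001, -0.0]
force: [0.9, 0.3, -1.0]
finger_gap: 0.673
gripper_force: 43.3
```

Emit:
servo_tool --commands '[0, 0, 0, 0, 0, 0, -1, 0, 0, 0, 0, 0, 0, -1]'

```text
t: 14.67
tcp_pos: [0.6761, -0.0921, 0.1085]
tool_rot: [1.0, -0.008, -0.0, -0.0]
force: [-0.4, -0.5, -0.9]
finger_gap: 0.673
gripper_force: 43.3
```

```bash
python3 m5.py gear .0015 .6755 -.0945 .06; python3 m5.py gear .0015 .6755 -.0945 .006
```

```text
gear_pad [273. 151. 103.  74.] 0.63 [ 0.6749 -0.0962  1.0964] 0.326
gear [260. 205. 125. 126.] 0.7 [ 0.6762 -0.0928  1.1361] 0.061
t 14.82 tcp [ 0.6742 -0.095   0.1087] rel [ 0.0028 -0.0011  0.0974]  tilt [-2.1e-03  2.0e-04 -1.0e+00] q6 1.29 F [ 0.2  0.2 -0.4] gap 0.672
gear_pad [266. 149. 105.  72.] 0.71 [ 0.6743 -0.0963  1.4127] 0.318
gear [260. 206. 126. 124.] 0.89 [ 0.6744 -0.0957  1.6168] 0.06
t 14.97 tcp [ 0.6746 -0.0956  0.1092] rel [ 0.002  -0.0023  0.2064]  tilt [-9.e-04  1.e-04 -1.e+00] q6 1.29 F [-0.2  0.1  0.5] gap 0.674
```

```bash
cat > m8.py <<'E'
from h import *; import m3,sys
# pad and held print in the same wrist pictures, occluded part of the pad ignored; two pictures
n=sys.argv[1]; off=float(sys.argv[2]); N=int(sys.argv[3]); yaws=[float(v) for v in sys.argv[4].split(',')]
import h
def fitv(w,name,z0,y,c,m,ign):
    B=m.astype(bool); 
    def cost(x):
        r=cv2.resize(render(w,name,x,z0),(640,400),interpolation=cv2.INTER_AREA).astype(bool) if 0 else render(w,name,x,z0)>0
        return 1-(r&Bb&~I).sum()/max(((r|Bb)&~I).sum(),1)
    up=lambda q:cv2.resize(q.astype(np.uint8)*255,(640*S,400*S))>127
    Bb=up(B); I=up(ign)
    r=minimize(cost,[*c,y],method='Nelder-Mead',options=dict(initial_simplex=[[c[0],c[1],y],[c[0]+.01,c[1],y],[c[0],c[1]+.01,y],[c[0],c[1],y+.15]],maxfev=120,xatol=2e-4,fatol=1e-4))
    return r.x,r.fun
for i in range(N):
    w=shot('wrist'); s=manip.sense(); 
    A=manip.silhouettes(w,n+'_pad'); Bm=manip.silhouettes(w,n)
    if not A or not Bm: print('missed'); continue
    B=Bm[0]['pixels']; A=max(A,key=lambda d:d['pixels'].sum()*d['conf'])['pixels']
    z=s['tcp_pos'][2]-off
    xb,fb=min((fitv(w,n,z,y,s['tcp_pos'][:2],B,np.zeros_like(B)) for y in yaws),key=lambda r:r[1])
    ign=cv2.dilate(B.astype(np.uint8),np.ones((7,7)))>0
    ign[215:]|=True   # fingers
    xp,fp=min((fitv(w,n+'_pad',0,y,s['tcp_pos'][:2],A,ign) for y in yaws),key=lambda r:r[1])
    R=m3.R.from_quat(s['tool_rot']).as_matrix(); d=R.T@np.array([*(xp-xb)[:2],0])/.5
    print('held',np.round(xb,4),round(fb,3),'pad',np.round(xp,4),round(fp,3),'tool shift',np.round(d,4),'rz',round(-(xp-xb)[2]/2/np.pi,4),'tcp',np.round(s['tcp_pos'],4))
save(w,'wrist_%d.png'%w['shot'])
E
python3 m8.py gear .0015 3 0
```

```text
missed
held [ 0.675  -0.0959  0.0406] 0.064 pad [ 0.6732 -0.0961  0.0916] 0.02 tool shift [-0.0037  0.0005  0.    ] rz -0.0081 tcp [ 0.6752 -0.0951  0.1094]
held [ 0.6753 -0.0956  0.014 ] 0.058 pad [ 0.6736 -0.096   0.0539] 0.015 tool shift [-0.0035  0.001  -0.    ] rz -0.0064 tcp [ 0.6754 -0.0945  0.1094]
```

Emit:
servo_tool --commands '[-0.0025, 0, 0.06, 0, 0, 0, -1, 0, 0, 0.07, 0, 0, 0, -1, 0, 0, 0.05, 0, 0, 0, -1, 0, 0, 0.018, 0, 0, 0, -1, 0, 0, 0, 0, 0, 0, -1, 0, 0, 0, 0, 0, 0, -1]'

```text
t: 15.92
tcp_pos: [0.6748, -0.0943, 0.0107]
tool_rot: [1.0, -0.01, 0.0, 0.0]
force: [0.2, 0.0, -0.6]
finger_gap: 0.669
gripper_force: 44.5
```

Emit:
servo_tool --commands '[0, 0, 0.004, 0, 0, 0, -1, 0, 0, 0, 0, 0, 0, -1]'

```text
t: 16.08
tcp_pos: [0.6757, -0.0946, 0.0101]
tool_rot: [1.0, -0.01, 0.002, 0.0]
force: [0.2, -0.2, -1.1]
finger_gap: 0.671
gripper_force: 44.5
```

Emit:
servo_tool --commands '[0, 0, 0.003, 0, 0, 0, -1, 0, 0, 0, 0, 0, 0, -1]'

```text
t: 16.25
tcp_pos: [0.6748, -0.0944, 0.0078]
tool_rot: [1.0, -0.01, 0.001, 0.0]
force: [-0.4, 0.8, -1.4]
finger_gap: 0.668
gripper_force: 44.5
```

Emit:
servo_tool --commands '[0, 0, 0.003, 0, 0, 0, -1, 0, 0, 0, 0, 0, 0, -1]'

```text
t: 16.42
tcp_pos: [0.6743, -0.0942, 0.0055]
tool_rot: [1.0, -0.01, 0.0, 0.0]
force: [0.1, 1.0, -1.3]
finger_gap: 0.672
gripper_force: 44.5
```

Emit:
servo_tool --commands '[0, 0, 0.002, 0, 0, 0, -1, 0, 0, 0, 0, 0, 0, -1]'

```text
t: 16.58
tcp_pos: [0.6743, -0.0943, 0.0053]
tool_rot: [1.0, -0.01, 0.0, -0.0]
force: [-0.9, -0.2, 4.4]
finger_gap: 0.671
gripper_force: 44.9
```

Emit:
servo_tool --commands '[0, 0, 0.002, 0, 0, 0, -1, 0, 0, 0, 0, 0, 0, -1]'

```text
t: 16.75
tcp_pos: [0.6743, -0.0943, 0.0052]
tool_rot: [1.0, -0.01, -0.0, -0.0]
force: [-2.8, -0.1, 8.5]
finger_gap: 0.673
gripper_force: 45.4
```

Emit:
servo_tool --commands '[0, 0, -0.002, 0, 0, 0, 1, 0, 0, 0, 0, 0, 0, 1, 0, 0, 0, 0, 0, 0, 1, 0, 0, -0.02, 0, 0, 0, 1, 0, 0, -0.06, 0, 0, 0, 1, 0, 0, -0.08, 0, 0, 0, 1, 0, 0, -0.08, 0, 0, 0, 1, 0, 0, 0, 0, 0, 0, 1]'

```text
t: 17.42
tcp_pos: [0.68, -0.0958, 0.1338]
tool_rot: [1.0, -0.01, 0.008, 0.002]
force: [1.4, -0.6, -0.4]
finger_gap: 1.001
gripper_force: 0.0
```

```bash
cat > m9.py <<'E'
from h import *; import sys
# placed print vs its pad in a wrist picture
n=sys.argv[1]; yaws=[float(v) for v in sys.argv[2].split(',')]
w=shot('wrist'); save(w,'chk_%s.png'%n)
for k,z in((n,.004),(n+'_pad',0)):
    for e in manip.silhouettes(w,k)[:1]:
        m=e['pixels']
        if k!=n: m=m|pm; m=cv2.morphologyEx(m.astype(np.uint8),cv2.MORPH_CLOSE,np.ones((5,5)))>0
        else: pm=m
        x,f=fit([(w,m)],k,z,yaws); print(k,np.round(e['box']),round(e['conf'],2),np.round(x,4),round(f,3))
E
python3 m9.py gear 0
```

```text
gear [284. 168.  71.  70.] 0.83 [ 0.674  -0.0947  0.216 ] 0.048
gear_pad [269. 155.  96.  85.] 0.63 [ 0.6742 -0.0962  0.0493] 0.021
```

Emit:
servo_tool --commands '[-0.0486, 0.0555, 0, 0, 0, 0, 1, -0.0486, 0.0555, 0, 0, 0, 0, 1, -0.0486, 0.0555, 0, 0, 0, 0, 1, -0.0486, 0.0555, 0, 0, 0, 0, 1, -0.0486, 0.0555, 0, 0, 0, 0, 1, -0.0486, 0.0555, 0, 0, 0, 0, 1, -0.0486, 0.0555, 0, 0, 0, 0, 1, -0.0486, 0.0555, 0, 0, 0, 0, 1, -0.0486, 0.0555, 0, 0, 0, 0, 1, 0, 0, 0, 0, 0, 0, 1, 0, 0, 0, 0, 0, 0, 1]'

```text
t: 18.48
tcp_pos: [0.4483, -0.3402, 0.1227]
tool_rot: [1.0, -0.013, -0.001, -0.001]
force: [0.2, -0.1, -0.2]
finger_gap: 0.997
gripper_force: 0.0
```

```bash
cat > m10.py <<'E'
from h import *; import m3
for i in range(2):
    w=shot('wrist')
    for e in manip.silhouettes(w,'link')[:1]:
        x,f=fit([(w,e['pixels'])],'link',.002,[0,.2,-.2]); print(np.round(e['box']),round(e['conf'],2),np.round(x,4),round(f,3))
    m3.rel(x[0],x[1],.01,x[2]-np.pi/2)
save(w,'wlink.png')
E
python3 m10.py
```

```text
[291. 128.  50. 129.] 0.87 [ 0.4513 -0.3363 -0.0307] 0.033
t 18.58 tcp [ 0.4499 -0.3384  0.1231] rel [ 0.0031 -0.0037  0.2263] rz share 0.0015 toolyaw -1.592 tilt [-0.0017  0.0026 -1.    ] q6 0.75 F [0.4 0.3 0.5] gap 1.004
[296. 130.  50. 130.] 0.87 [ 0.4509 -0.3365 -0.0312] 0.021
t 18.68 tcp [ 0.4508 -0.3379  0.1236] rel [ 0.0004 -0.0025  0.2272] rz share 0.0019 toolyaw -1.590 tilt [-0.001   0.0015 -1.    ] q6 0.75 F [-0.1  0.1 -0.3] gap 0.993
```

View pics/chk_gear.png

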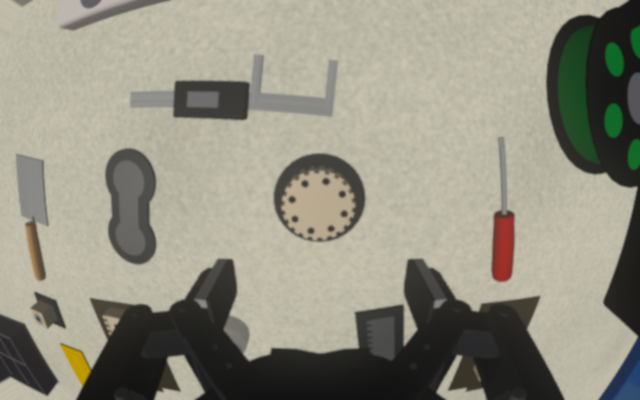

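The picture shows the gear at (319,205) concentric on its pad, with the link pad to the left at (131,206). Next the link.

Emit:
servo_tool --commands '[0.001, -0.0035, 0.06, 0, 0, 0.0017, 1, 0, 0, 0.08, 0, 0, 0, 1, 0, 0, 0.07, 0, 0, 0, 1, 0, 0, 0.0236, 0, 0, 0, 1, 0, 0, 0, 0, 0, 0, 1, 0, 0, 0, 0, 0, 0, -1, 0, 0, 0, 0, 0, 0, -1, 0, 0, 0, 0, 0, 0, -1, 0, 0, 0, 0, 0, 0, -1, 0, 0, 0, 0, 0, 0, -1, 0, 0, 0, 0, 0, 0, -1, 0, 0, 0, 0, 0, 0, -1]' --force 40

```text
t: 19.68
tcp_pos: [0.4517, -0.3384, 0.0092]
tool_rot: [1.0, -0.016, 0.001, 0.001]
force: [0.4, 1.6, 8.7]
finger_gap: 0.29
gripper_force: 41.4
```

```bash
python3 m3.py .668 .1118 .11 -1.78
```

```text
t 19.68 tcp [ 0.4517 -0.3384  0.0092] rel [ 0.4044 -0.9132 -0.2025] rz share 0.0283 toolyaw -1.602 tilt [ 0.0019 -0.0019 -1.    ] q6 0.76 F [0.4 1.6 8.7] gap 0.290
```

Emit:
servo_tool --commands '[0, 0, -0.05, 0, 0, 0, -1, 0, 0, -0.075, 0, 0, 0, -1, 0, 0, -0.078, 0, 0, 0, -1, 0.0311, -0.0702, 0, 0, 0, 0, -1, 0.0311, -0.0702, 0, 0, 0, 0, -1, 0.0311, -0.0702, 0, 0, 0, 0, -1, 0.0311, -0.0702, 0, 0, 0, 0, -1, 0.0311, -0.0702, 0, 0, 0, 0, -1, 0.0311, -0.0702, 0, 0, 0, 0, -1, 0.0311, -0.0702, 0, 0, 0, 0, -1, 0.0311, -0.0702, 0, 0, 0, 0, -1, 0.0311, -0.0702, 0, 0, 0, 0, -1]'

```text
t: 20.68
tcp_pos: [0.6011, -0.0245, 0.1094]
tool_rot: [1.0, -0.016, 0.0, 0.0]
force: [-0.1, -0.9, -0.3]
finger_gap: 0.292
gripper_force: 40.5
```

Emit:
servo_tool --commands '[0.0311, -0.0702, 0, 0, 0, 0, -1, 0.0311, -0.0702, 0, 0, 0, 0, -1, 0.0311, -0.0702, 0, 0, 0, 0, -1, 0.0311, -0.0702, 0, 0, 0, 0, -1, 0, 0, 0, 0, 0, 0.014, -1, 0, 0, 0, 0, 0, 0.014, -1, 0, 0, 0, 0, 0, 0, -1, 0, 0, 0, 0, 0, 0, -1]'

```text
t: 21.35
tcp_pos: [0.667, 0.1121, 0.109]
tool_rot: [0.995, -0.102, -0.0, 0.0]
force: [-0.5, -0.8, -0.6]
finger_gap: 0.29
gripper_force: 40.5
```

```bash
python3 m8.py link .007 3 -.2; python3 m3.py .668 .1118 .011 -1.78
```

```text
held [ 0.6663  0.1115 -0.1983] 0.073 pad [ 0.6666  0.1069 -0.1333] 0.021 tool shift [0.0025 0.0088 0.    ] rz -0.0104 tcp [0.667  0.1117 0.109 ]
held [ 0.6665  0.1109 -0.2081] 0.071 pad [ 0.6664  0.1081 -0.1532] 0.04 tool shift [0.0009 0.0056 0.    ] rz -0.0087 tcp [0.6672 0.1113 0.1091]
held [ 0.6667  0.1111 -0.2094] 0.07 pad [ 0.6661  0.1066 -0.123 ] 0.02 tool shift [ 0.0007  0.009  -0.    ] rz -0.0138 tcp [0.6673 0.1115 0.1091]
t 21.80 tcp [0.6674 0.1117 0.1091] rel [ 0.0012 -0.0004  0.1962] rz share 0.0003 toolyaw -1.778 tilt [ 1.e-04  0.e+00 -1.e+00] q6 1.78 F [-1.1  0.3  0.2] gap 0.291
```

```bash
cat > m11.py <<'E'
from h import *
a=shot('scene'); b=shot('side')
for n,yaws,boxes in (('link_pad',[-.2,-.1],((246,255,304,294),(352,160,408,190))),('rack_pad',[.1,.2],((252,150,318,200),(328,226,422,286)))):
  for p,im,(x0,y0,x1,y1) in ((a,'scene0',boxes[0]),(b,'side0',boxes[1])):
    g=cv2.imread('pics/%s.png'%im).astype(int).sum(2); sub=np.zeros((400,640),np.uint8); sub[y0:y1,x0:x1]=(g[y0:y1,x0:x1]<350)
    k,l,st,_=cv2.connectedComponentsWithStats(sub); m=l==1+np.argmax(st[1:,4])
    c,_=cv2.findContours(m.astype(np.uint8),cv2.RETR_EXTERNAL,cv2.CHAIN_APPROX_NONE); q=np.zeros((400,640),np.uint8); cv2.drawContours(q,c,-1,1,-1)
    x,f=fit([(p,q>0)],n,0,yaws); print(n,im,np.round(x,4),round(f,3),q.sum())
E
python3 m11.py
```

```text
link_pad scene0 [ 0.6674  0.1107 -0.2027] 0.034 921
link_pad side0 [ 0.6675  0.1117 -0.1764] 0.136 465
rack_pad scene0 [ 0.4581 -0.1698  0.1222] 0.413 1344
rack_pad side0 [ 0.4582 -0.1703  0.1294] 0.074 1726
```

```bash
ls -t pics|head -3; cp pics/$(ls -t pics|grep wrist_|head -1) pics/c4.png
```

```text
wrist_23.png
wlink.png
chk_gear.png
```

View pics/c4.png

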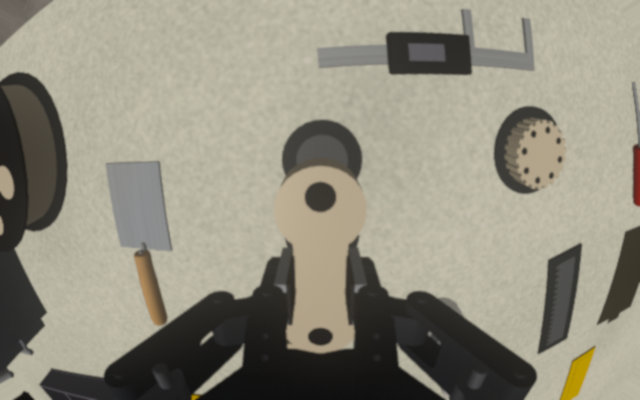

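The link is held over its pad. The pad's far end shows at (322,158), in line with the link's own end at (320,196). The estimates agree to about 2 mm, so I lower it with a small trim.

Emit:
servo_tool --commands '[0.0005, 0.0025, 0.06, 0, 0, -0.003, -1, 0, 0, 0.07, 0, 0, 0, -1, 0, 0, 0.04, 0, 0, 0, -1, 0, 0, 0.018, 0, 0, 0, -1, 0, 0, 0, 0, 0, 0, -1, 0, 0, 0, 0, 0, 0, -1]'

```text
t: 22.4
tcp_pos: [0.668, 0.1108, 0.0154]
tool_rot: [0.996, -0.094, 0.001, -0.0]
force: [0.3, 0.2, -0.6]
finger_gap: 0.292
gripper_force: 41.0
```

Emit:
servo_tool --commands '[0, 0, 0.004, 0, 0, 0, -1, 0, 0, 0, 0, 0, 0, -1]'

```text
t: 22.57
tcp_pos: [0.6685, 0.1108, 0.0144]
tool_rot: [0.996, -0.094, 0.001, -0.0]
force: [0.1, -0.1, -1.1]
finger_gap: 0.295
gripper_force: 41.0
```

Emit:
servo_tool --commands '[0, 0, 0.003, 0, 0, 0, -1, 0, 0, 0, 0, 0, 0, -1]'

```text
t: 22.73
tcp_pos: [0.6678, 0.1108, 0.0123]
tool_rot: [0.996, -0.094, 0.001, -0.0]
force: [-0.1, 0.8, -0.3]
finger_gap: 0.292
gripper_force: 41.0
```

Emit:
servo_tool --commands '[0, 0, 0.002, 0, 0, 0, -1, 0, 0, 0, 0, 0, 0, -1]'

```text
t: 22.9
tcp_pos: [0.6677, 0.1108, 0.0109]
tool_rot: [0.996, -0.094, 0.0, -0.0]
force: [-0.2, 0.0, -0.3]
finger_gap: 0.291
gripper_force: 41.1
```

Emit:
servo_tool --commands '[0, 0, 0.002, 0, 0, 0, -1, 0, 0, 0, 0, 0, 0, -1]'

```text
t: 23.07
tcp_pos: [0.6677, 0.1108, 0.0109]
tool_rot: [0.996, -0.094, 0.0, 0.0]
force: [-2.1, -0.2, 5.7]
finger_gap: 0.293
gripper_force: 41.8
```

Emit:
servo_tool --commands '[0, 0, 0.002, 0, 0, 0, -1, 0, 0, 0, 0, 0, 0, -1]'

```text
t: 23.23
tcp_pos: [0.6677, 0.1108, 0.0109]
tool_rot: [0.996, -0.094, 0.0, 0.0]
force: [-4.2, -1.0, 10.5]
finger_gap: 0.291
gripper_force: 42.3
```

Emit:
servo_tool --commands '[0, 0, -0.002, 0, 0, 0, 1, 0, 0, 0, 0, 0, 0, 1, 0, 0, 0, 0, 0, 0, 1, 0, 0, 0, 0, 0, 0, 1, 0, 0, -0.03, 0, 0, 0, 1, 0, 0, -0.08, 0, 0, 0, 1, 0, 0, -0.08, 0, 0, 0, 1, 0, 0, -0.08, 0, 0, 0, 1, 0, 0, 0, 0, 0, 0, 1, 0, 0, 0, 0, 0, 0, 1]'

```text
t: 24.07
tcp_pos: [0.6698, 0.1109, 0.1493]
tool_rot: [0.996, -0.094, 0.004, -0.0]
force: [0.2, -0.6, -0.8]
finger_gap: 1.001
gripper_force: 0.0
```

```bash
python3 m9.py link -.2,-.1
```

```text
link [299. 135.  46. 116.] 0.59 [ 0.6671  0.1102 -0.1817] 0.043
link_pad [287. 117.  70. 134.] 0.75 [ 0.6667  0.1097 -0.2075] 0.028
```

Emit:
servo_tool --commands '[-0.0741, -0.0098, 0, 0, 0, 0, 1, -0.0741, -0.0098, 0, 0, 0, 0, 1, -0.0741, -0.0098, 0, 0, 0, 0, 1, -0.0741, -0.0098, 0, 0, 0, 0, 1, -0.0741, -0.0098, 0, 0, 0, 0, 1, -0.0741, -0.0098, 0, 0, 0, 0, 1, 0, 0, 0, 0, 0, -0.0109, 1, 0, 0, 0, 0, 0, -0.0109, 1, 0, 0, 0, 0, 0, 0, 1, 0, 0, 0, 0, 0, 0, 1]'

```text
t: 25.05
tcp_pos: [0.4539, 0.1813, 0.1436]
tool_rot: [1.0, -0.027, -0.001, 0.0]
force: [0.8, -0.5, -0.3]
finger_gap: 0.998
gripper_force: 0.0
```

```bash
cat > m12.py <<'E'
from h import *; import m3
for i in range(2):
    w=shot('wrist')
    for e in manip.silhouettes(w,'rack')[:1]:
        x,f=fit([(w,e['pixels'])],'rack',.002,[0,.2,-.2]); print(np.round(e['box']),round(e['conf'],2),np.round(x,4),round(f,3)); m3.rel(x[0],x[1],.0065,x[2]-np.pi/2)
save(w,'wrack.png')
for k,z in (('block',.004),('block_pad',0)):
    for e in manip.silhouettes(w,k)[:2]:
        m=e['pixels']
        if k=='block': bm=m
        else: m=cv2.morphologyEx((m|bm).astype(np.uint8),cv2.MORPH_CLOSE,np.ones((3,3)))>0
        x,f=fit([(w,m)],k,z,[0,-.2]); print(k,np.round(e['box']),round(e['conf'],2),np.round(x,4),round(f,3))
E
python3 m12.py
```

```text
[305. 107.  39. 158.] 0.83 [ 0.4547  0.1788 -0.061 ] 0.037
t 25.15 tcp [0.4545 0.1811 0.1438] rel [0.0011 0.0046 0.2747] rz share 0.0012 toolyaw -1.624 tilt [-1.3e-03 -2.0e-04 -1.0e+00] q6 1.77 F [-0.   0.3 -0.3] gap 1.001
[540.   4.  47.  15.] 0.71 [ 0.6974 -0.1399 -0.8627] 0.188
t 25.25 tcp [0.4547 0.1811 0.1441] rel [0.5189 0.6154 0.2748] rz share 0.1289 toolyaw -1.624 tilt [-8.e-04 -1.e-04 -1.e+00] q6 1.77 F [-0.3 -0.3  0.1] gap 1.000
block [125. 146.  41.  37.] 0.63 [ 0.4971  0.3489 -0.1711] 0.047
block_pad [131. 131.  49.  54.] 0.79 [ 0.4958  0.3466 -0.1353] 0.101
```

View pics/chk_link.png

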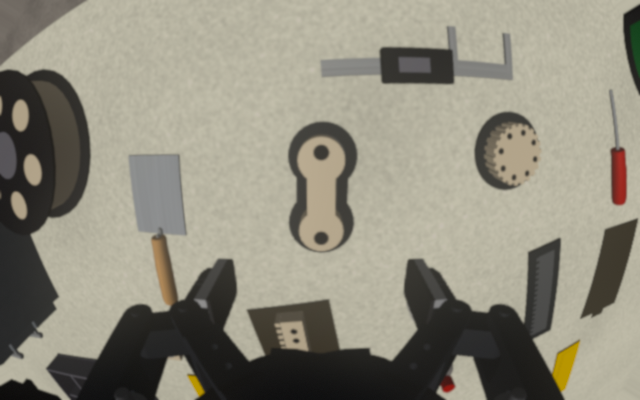

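View pics/wrack.png

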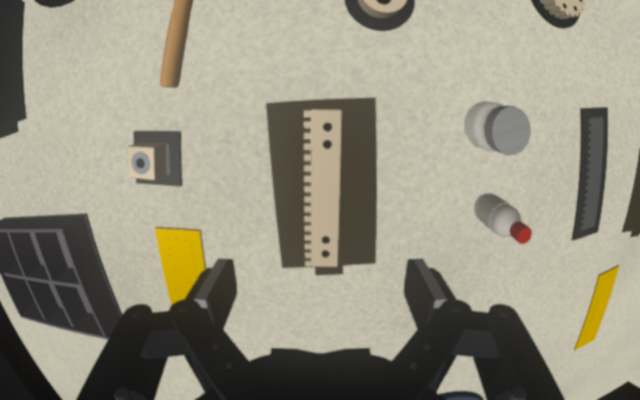

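The link lies centred along its pad. The rack shows upright in the wrist view at (322,188), teeth to the left (+y). Now I grip the rack.

Emit:
servo_tool --commands '[0, 0.002, 0.06, 0, 0, 0.0005, 1, 0, 0, 0.08, 0, 0, 0, 1, 0, 0, 0.08, 0, 0, 0, 1, 0, 0, 0.055, 0, 0, 0, 1, 0, 0, 0, 0, 0, 0, 1, 0, 0, 0, 0, 0, 0, -1, 0, 0, 0, 0, 0, 0, -1, 0, 0, 0, 0, 0, 0, -1, 0, 0, 0, 0, 0, 0, -1, 0, 0, 0, 0, 0, 0, -1, 0, 0, 0, 0, 0, 0, -1, 0, 0, 0, 0, 0, 0, -1]' --force 50

```text
t: 26.35
tcp_pos: [0.4557, 0.1806, 0.0091]
tool_rot: [1.0, -0.027, 0.002, -0.0]
force: [0.2, 0.1, 5.5]
finger_gap: 0.36
gripper_force: 50.7
```

```bash
python3 m3.py .458 -.1695 .142 -1.445
```

```text
t 26.35 tcp [0.4557 0.1806 0.0091] rel [ 0.0439  0.6986 -0.2662] rz share -0.0287 toolyaw -1.625 tilt [ 4.1e-03  6.0e-04 -1.0e+00] q6 1.77 F [0.2 0.1 5.5] gap 0.360
```

Emit:
servo_tool --commands '[0, 0, -0.05, 0, 0, 0, -1, 0, 0, -0.07, 0, 0, 0, -1, 0, 0, -0.073, 0, 0, 0, -1, 0, 0, -0.073, 0, 0, 0, -1, 0.0044, 0.0699, 0, 0, 0, 0, -1, 0.0044, 0.0699, 0, 0, 0, 0, -1, 0.0044, 0.0699, 0, 0, 0, 0, -1, 0.0044, 0.0699, 0, 0, 0, 0, -1, 0.0044, 0.0699, 0, 0, 0, 0, -1, 0.0044, 0.0699, 0, 0, 0, 0, -1, 0.0044, 0.0699, 0, 0, 0, 0, -1, 0.0044, 0.0699, 0, 0, 0, 0, -1]'

```text
t: 27.35
tcp_pos: [0.4565, -0.1015, 0.1413]
tool_rot: [1.0, -0.027, 0.001, 0.0]
force: [1.0, 0.6, -0.5]
finger_gap: 0.358
gripper_force: 49.9
```

Emit:
servo_tool --commands '[0.0044, 0.0699, 0, 0, 0, 0, -1, 0.0044, 0.0699, 0, 0, 0, 0, -1, 0, 0, 0, 0, 0, -0.0143, -1, 0, 0, 0, 0, 0, -0.0143, -1, 0, 0, 0, 0, 0, 0, -1, 0, 0, 0, 0, 0, 0, -1]'

```text
t: 27.85
tcp_pos: [0.4572, -0.1699, 0.1408]
tool_rot: [0.998, 0.061, 0.0, 0.0]
force: [0.1, -0.1, -1.0]
finger_gap: 0.36
gripper_force: 49.9
```

```bash
python3 m8.py rack .007 2 .12; python3 m3.py .458 -.1695 .011 -1.445
```

```text
held [ 0.4551 -0.1708  0.1195] 0.109 pad [ 0.4579 -0.1712  0.1277] 0.014 tool shift [0.0054 0.0014 0.    ] rz -0.0013 tcp [ 0.4572 -0.1696  0.1407]
held [ 0.4555 -0.1703  0.1273] 0.105 pad [ 0.4572 -0.1701  0.1135] 0.027 tool shift [ 0.0034 -0.0002  0.    ] rz 0.0022 tcp [ 0.4573 -0.1693  0.1403]
t 28.15 tcp [ 0.4574 -0.1694  0.1402] rel [0.0012 0.0003 0.2584] rz share -0.0001 toolyaw -1.446 tilt [ 2.e-04 -1.e-04 -1.e+00] q6 0.86 F [0.3 0.2 0. ] gap 0.363
```

Emit:
servo_tool --commands '[0.004, 0.0005, 0.06, 0, 0, 0, -1, 0, 0, 0.08, 0, 0, 0, -1, 0, 0, 0.06, 0, 0, 0, -1, 0, 0, 0.036, 0, 0, 0, -1, 0, 0, 0.01, 0, 0, 0, -1, 0, 0, 0, 0, 0, 0, -1, 0, 0, 0.004, 0, 0, 0, -1, 0, 0, 0, 0, 0, 0, -1]'

```text
t: 28.82
tcp_pos: [0.4601, -0.1703, 0.0159]
tool_rot: [0.998, 0.063, 0.001, 0.001]
force: [0.0, -0.5, -0.2]
finger_gap: 0.357
gripper_force: 49.9
```

Emit:
servo_tool --commands '[0, 0, 0.003, 0, 0, 0, -1, 0, 0, 0, 0, 0, 0, -1]'

```text
t: 28.98
tcp_pos: [0.46, -0.1702, 0.0145]
tool_rot: [0.998, 0.063, 0.001, 0.001]
force: [0.2, -0.1, -0.6]
finger_gap: 0.361
gripper_force: 49.9
```

Emit:
servo_tool --commands '[0, 0, 0.002, 0, 0, 0, -1, 0, 0, 0, 0, 0, 0, -1]'

```text
t: 29.15
tcp_pos: [0.4596, -0.17, 0.013]
tool_rot: [0.998, 0.062, 0.0, 0.0]
force: [-0.5, 0.4, -0.3]
finger_gap: 0.36
gripper_force: 49.9
```

Emit:
servo_tool --commands '[0, 0, 0.003, 0, 0, 0, -1, 0, 0, 0, 0, 0, 0, -1]'

```text
t: 29.32
tcp_pos: [0.4595, -0.17, 0.0111]
tool_rot: [0.998, 0.062, 0.0, 0.0]
force: [0.2, -0.5, 1.5]
finger_gap: 0.364
gripper_force: 50.1
```

Emit:
servo_tool --commands '[0, 0, 0.002, 0, 0, 0, -1, 0, 0, 0, 0, 0, 0, -1]'

```text
t: 29.48
tcp_pos: [0.4595, -0.17, 0.0111]
tool_rot: [0.998, 0.062, 0.0, 0.0]
force: [-1.4, 0.3, 10.2]
finger_gap: 0.36
gripper_force: 51.2
```

Emit:
servo_tool --commands '[0, 0, 0.002, 0, 0, 0, -1, 0, 0, 0, 0, 0, 0, -1]'

```text
t: 29.65
tcp_pos: [0.4595, -0.17, 0.0111]
tool_rot: [0.998, 0.062, 0.001, 0.0]
force: [-2.4, 1.6, 19.3]
finger_gap: 0.356
gripper_force: 52.3
```

Emit:
servo_tool --commands '[0, 0, -0.004, 0, 0, 0, 1, 0, 0, 0, 0, 0, 0, 1, 0, 0, 0, 0, 0, 0, 1, 0, 0, 0, 0, 0, 0, 1, 0, 0, -0.03, 0, 0, 0, 1, 0, 0, -0.08, 0, 0, 0, 1, 0, 0, -0.08, 0, 0, 0, 1, 0, 0, -0.08, 0, 0, 0, 1, 0, 0, 0, 0, 0, 0, 1, 0, 0, 0, 0, 0, 0, 1]'

```text
t: 30.48
tcp_pos: [0.4607, -0.1706, 0.1479]
tool_rot: [0.998, 0.063, 0.002, 0.002]
force: [-0.7, 0.1, -0.8]
finger_gap: 1.0
gripper_force: 0.0
```

```bash
python3 m9.py rack .12
```

```text
rack [300. 115.  37. 155.] 0.62 [ 0.4568 -0.1706  0.1218] 0.029
rack_pad [288.  98.  61. 174.] 0.89 [ 0.4573 -0.1709  0.1272] 0.021
```

Emit:
servo_tool --commands '[0.0145, -0.0726, 0, 0, 0, 0, 1, 0.0145, -0.0726, 0, 0, 0, 0, 1, 0.0145, -0.0726, 0, 0, 0, 0, 1, 0.0145, -0.0726, 0, 0, 0, 0, 1, 0.0145, -0.0726, 0, 0, 0, 0, 1, 0.0145, -0.0726, 0, 0, 0, 0, 1, 0.0145, -0.0726, 0, 0, 0, 0, 1, 0.0145, -0.0726, 0, 0, 0, 0, 1, 0.0145, -0.0726, 0, 0, 0, 0, 1, 0.0145, -0.0726, 0, 0, 0, 0, 1, 0.0145, -0.0726, 0, 0, 0, 0, 1, 0.0145, -0.0726, 0, 0, 0, 0, 1]'

```text
t: 31.63
tcp_pos: [0.4897, 0.2746, 0.1434]
tool_rot: [0.998, 0.063, -0.003, 0.001]
force: [0.9, 0.5, -0.5]
finger_gap: 0.997
gripper_force: 0.0
```

Emit:
servo_tool --commands '[0.0145, -0.0726, 0, 0, 0, 0, 1, 0.0145, -0.0726, 0, 0, 0, 0, 1, 0, 0, 0, 0, 0, 0, 1, 0, 0, 0, 0, 0, 0, 1]'

```text
t: 31.97
tcp_pos: [0.4951, 0.3484, 0.1433]
tool_rot: [0.998, 0.064, -0.002, 0.001]
force: [-0.9, -0.4, -1.2]
finger_gap: 1.005
gripper_force: 0.0
```

```bash
python3 m9.py block -.15,0; python3 m3.py .497 .347 .011 -.16 1.5708
```

```text
block [298. 168.  45.  47.] 0.98 [ 0.4975  0.349  -0.1525] 0.059
block_pad [285. 153.  72.  66.] 0.57 [ 0.4962  0.3458 -0.1251] 0.029
t 32.12 tcp [0.4956 0.3455 0.1443] rel [ 0.0042 -0.003   0.2666] rz share 0.0452 toolyaw -1.447 tilt [-0.0036 -0.002  -1.    ] q6 1.87 F [-0.1 -0.5 -0.9] gap 1.002
```

View pics/chk_rack.png

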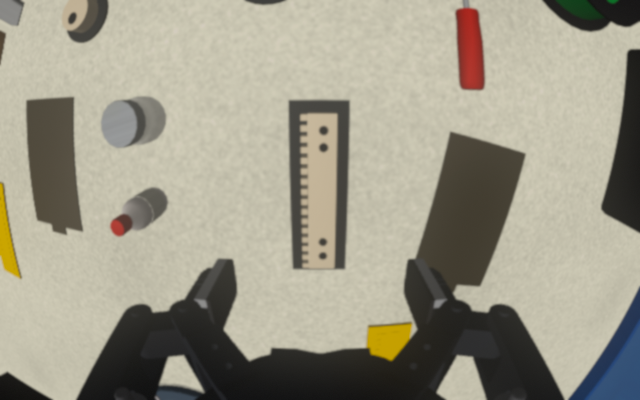

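View pics/chk_block.png

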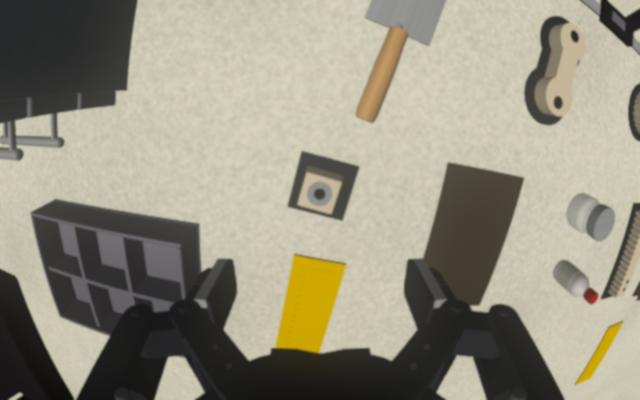

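The rack is centred and aligned on its pad, at (320,185). The block sits flat at (320,190), about 3 mm off centre towards +y, so I mend it.

Emit:
servo_tool --commands '[0.004, -0.004, 0.03, 0, 0, 0.0148, 1, 0, 0, 0.06, 0, 0, 0.0148, 1, 0, 0, 0.08, 0, 0, 0.0148, 1, 0, 0, 0.07, 0, 0, 0, 1, 0, 0, 0.026, 0, 0, 0, 1, 0, 0, 0, 0, 0, 0, 1, 0, 0, 0, 0, 0, 0, 1]'

```text
t: 32.7
tcp_pos: [0.4986, 0.3483, 0.0129]
tool_rot: [0.997, -0.078, -0.001, 0.0]
force: [-0.3, -0.2, 0.4]
finger_gap: 1.0
gripper_force: 0.0
```

Emit:
servo_tool --commands '[0, 0, 0, 0, 0, 0, -1, 0, 0, 0, 0, 0, 0, -1, 0, 0, 0, 0, 0, 0, -1, 0, 0, 0, 0, 0, 0, -1, 0, 0, 0, 0, 0, 0, -1, 0, 0, 0, 0, 0, 0, -1, 0, 0, 0, 0, 0, 0, -1]' --force 40

```text
t: 33.28
tcp_pos: [0.4993, 0.3498, 0.0146]
tool_rot: [0.997, -0.077, 0.001, -0.001]
force: [0.0, -0.2, 5.9]
finger_gap: 0.364
gripper_force: 41.4
```

```bash
python3 m8.py block .0063 2 -.16; python3 m3.py .4965 .3465 .011 -1.726
```

```text
held [ 0.4988  0.3488 -0.139 ] 0.111 pad [ 0.496   0.3451 -0.1271] 0.057 tool shift [-0.0043  0.0082 -0.    ] rz -0.0019 tcp [0.4993 0.3498 0.0146]
held [ 0.4987  0.3489 -0.1518] 0.11 pad [ 0.496   0.3457 -0.149 ] 0.056 tool shift [-0.0044  0.0071 -0.    ] rz -0.0005 tcp [0.4993 0.3498 0.0146]
t 33.58 tcp [0.4992 0.3498 0.0146] rel [-0.0044  0.0073  0.0071] rz share 0.0002 toolyaw -1.724 tilt [ 0.0024  0.001  -1.    ] q6 2.15 F [-0.3 -0.5  6. ] gap 0.359
```

Emit:
servo_tool --commands '[0, 0, -0.012, 0, 0, 0, -1, 0, 0, 0, 0, 0, 0, -1, -0.003, 0.0068, 0, 0, 0, 0, -1, 0, 0, 0, 0, 0, 0, -1, 0, 0, 0.003, 0, 0, 0, -1, 0, 0, 0, 0, 0, 0, -1]'

```text
t: 34.08
tcp_pos: [0.496, 0.3459, 0.017]
tool_rot: [0.997, -0.077, -0.0, 0.0]
force: [0.1, 0.1, -1.1]
finger_gap: 0.363
gripper_force: 40.7
```

Emit:
servo_tool --commands '[0, 0, 0.003, 0, 0, 0, -1, 0, 0, 0, 0, 0, 0, -1]'

```text
t: 34.25
tcp_pos: [0.4962, 0.346, 0.0155]
tool_rot: [0.997, -0.077, -0.0, 0.0]
force: [-1.3, -0.1, -0.6]
finger_gap: 0.365
gripper_force: 40.7
```

Emit:
servo_tool --commands '[0, 0, 0.002, 0, 0, 0, -1, 0, 0, 0, 0, 0, 0, -1]'

```text
t: 34.42
tcp_pos: [0.4963, 0.3461, 0.0147]
tool_rot: [0.997, -0.077, -0.0, 0.0]
force: [0.3, -0.3, -0.2]
finger_gap: 0.361
gripper_force: 40.7
```

Emit:
servo_tool --commands '[0, 0, 0.002, 0, 0, 0, -1, 0, 0, 0, 0, 0, 0, -1]'

```text
t: 34.58
tcp_pos: [0.4963, 0.3461, 0.0146]
tool_rot: [0.997, -0.077, -0.0, 0.0]
force: [-2.2, 0.5, 3.8]
finger_gap: 0.362
gripper_force: 41.1
```

Emit:
servo_tool --commands '[0, 0, 0.002, 0, 0, 0, -1, 0, 0, 0, 0, 0, 0, -1]'

```text
t: 34.75
tcp_pos: [0.4963, 0.3461, 0.0146]
tool_rot: [0.997, -0.077, 0.0, 0.0]
force: [-2.0, -1.3, 10.4]
finger_gap: 0.358
gripper_force: 41.9
```

Emit:
servo_tool --commands '[0, 0, -0.003, 0, 0, 0, 1, 0, 0, 0, 0, 0, 0, 1, 0, 0, 0, 0, 0, 0, 1, 0, 0, 0, 0, 0, 0, 1, 0, 0, -0.03, 0, 0, 0, 1, 0, 0, -0.08, 0, 0, 0, 1, 0, 0, -0.08, 0, 0, 0, 1, 0, 0, -0.08, 0, 0, 0, 1, 0, 0, 0, 0, 0, 0, 1, 0, 0, 0, 0, 0, 0, 1]'

```text
t: 35.58
tcp_pos: [0.4982, 0.347, 0.1523]
tool_rot: [0.997, -0.077, 0.003, -0.002]
force: [0.8, -0.1, -0.2]
finger_gap: 1.002
gripper_force: 0.0
```

```bash
python3 m9.py block -.15,0; python3 - <<'E'
from h import *
a=shot('scene'); save(a,'fin.png'); g=cv2.imread('pics/fin.png'); cv2.imwrite('pics/finc.png',cv2.resize(g[90:340,190:500],None,fx=2.4,fy=2.4,interpolation=cv2.INTER_CUBIC)[:600])
E
```

```text
block [306. 177.  35.  38.] 0.94 [ 0.4951  0.3453 -0.1508] 0.071
block_pad [292. 160.  60.  57.] 0.56 [ 0.4963  0.3455 -0.1286] 0.035
```

View pics/finc.png

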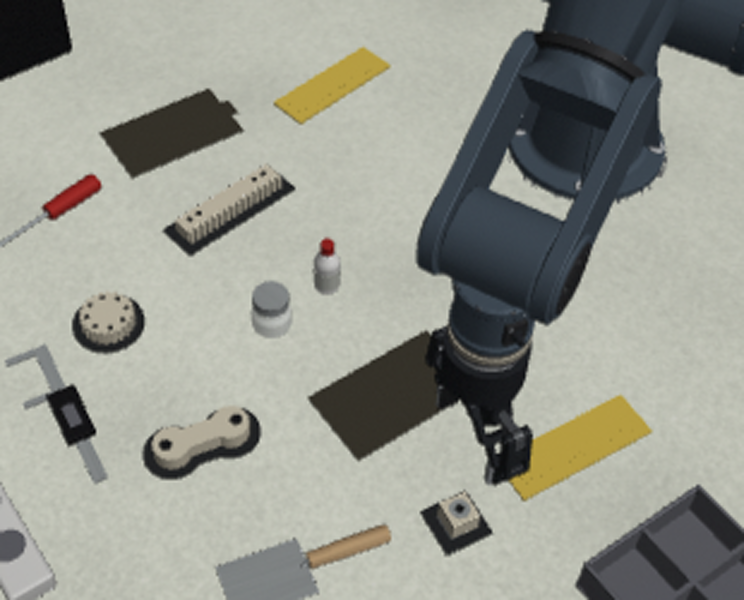

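All four prints lie on their own pads: rack (230,205), gear (108,318), link (203,440) and block (458,520). The bottle and jar stand upright, and the gripper is clear.

```bash
python3 -c "
from station import manip
print(manip.sign_off())"
```

```text
the job is handed in; nothing more can be done
None
```

The job is handed in: all four prints lie flat on their own pads, centred to within about 1.5 mm by my measurements, with the rack and link along theirs, and the glue bottle and jar still standing at about 36 s of the 109 s limit.

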